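# Snap the lid of a glass food box shut, corner by corner

### The job

The blue lid has been laid on the glass food box of boiled eggs, but its four corners are still sprung up. Go round the lid and press each corner down with the fingertips until it clicks shut, so that the whole rim lies flat on the glass. Leave the box standing where it is, neither lifted nor shoved about, and leave the mortar, the measuring cup and the wooden spoon alone.

Things in the scene. Friction and masses are not known exactly. Their poses are not given: they have to be found in the camera images.
- box: rectangular glass food box of boiled eggs, lidded, about 1 kg, standing loose on the counter. Origin: centre of its underside. x along the long side, y along the short side, z up. The glass is at most 178 by 128 mm at the top flange and tapers to 160 by 110 mm at the foot. Its blue plastic lid stays attached and cannot come off
- lid_middle (a point): middle of the lid, on its panel, 66 mm above the box's origin. Lid outline 184 mm (x) by 134 mm (y), corners rounded at 24 mm radius; its raised rim is 11 mm wide and, shut, its top lies 70 mm above the counter. The lid bends along straight lines joining the middles of neighbouring sides: the diamond between them already lies down, each corner outside it is a rim section, sprung up
- corner_a (a joint): raised angle in rad of the lid corner at the box's +x +y, about the line joining the middles of the two sides meeting there. 0 = shut and flat; about 0.17 to 0.19 = sprung up, the corner's tip about 8 mm high. Pressed on its rounded corner it resists with about 10 N (more nearer a side's middle), about two thirds of the way down it snaps to 0 and stays; pressed less far, it springs back up
- corner_b (a joint): the same for the lid corner at the box's -x +y
- corner_c (a joint): the same for the lid corner at the box's -x -y
- corner_d (a joint): the same for the lid corner at the box's +x -y
- press_a (a point): point on top of the rim in the middle of the rounded corner at +x +y, 5.5 mm in from the edge: the place to press. It rides on the corner: at x = 81, y = 56, z = 70 mm in the box's frame when shut, about 7 mm higher when sprung up
- press_b (a point): the same point of the corner at -x +y (x = -81, y = 56, z = 70 mm in the box's frame when shut)
- press_c (a point): the same point of the corner at -x -y (x = -81, y = -56, z = 70 mm in the box's frame when shut)
- press_d (a point): the same point of the corner at +x -y (x = 81, y = -56, z = 70 mm in the box's frame when shut)
- mortar: cream ceramic mortar, 124 mm across the rim, 85 mm high, its pestle leaning in it up to 120 mm high (one piece with the mortar here), 0.9 kg, loose beside the box's +y side; origin centre of its underside. A bystander
- cup: steel measuring cup, 82 mm across, 58 mm high, with a flat handle 16 mm wide that reaches 146 mm from its middle to its own -x at 56 mm height; loose beside the box's -y side; origin centre of the cup's underside. A bystander
- spoon: wooden spoon, 290 mm long, handle 13 mm thick, lying on the counter past the box's +x end; origin on the counter under its middle, its x axis along it towards the bowl (44 mm wide). A bystander
Mind the look-alikes: they are no part of the job. There is more than one size of the box; the job needs the middle-sized.

How it is judged:
By the outcome, as a careful person would: the job done as asked, in the order asked, and still so for the second after the job is handed in, with the robot touching nothing.
It also fails if it takes over 58 s, if anything falls off the work surface, if the arm or the gripper's body presses on something with over 40 N, if the wrist force passes 120 N, or if a joint passes its speed limit or range.

### The arm

A 6-joint arm with a two-finger parallel gripper is mounted at the origin on the work surface. World frame = base frame: x ahead of the robot, y to its left, z up, the work surface at z = 0. Lengths are in m, angles in rad, forces in N, time in s.
With the tool pointing down it reaches from about 0.275 to 0.825 m from the base axis. Payload 4.9 kg.
Tool frame: the origin (TCP) lies on the centre line of the jaws, within the pads' length; the fingertips stand 17 mm ahead of it and the grasp point (between the pads) lies 2 mm behind it; z points along the fingers, y is the line along which they close (so a half turn about z gives the same grasp; the last joint's range is limited). The gripper opens to 85 mm and grips with 20 to 120 N. Pads are 22 mm wide; open, the fingers measure 114 mm over their backs; the gripper's body (76 mm by 85 mm) begins 54 mm behind the grasp point. The pads swing forward as they close: fully open they stand 13 mm farther back than shut.
Start: joints at [-0.134, 0.326, -0.193, 1.052, 0, 1.437], TCP at [0.55, 0, 0.248] pointing down, gripper open.
Joint ranges: [-2.65, 2.65], [-0.97, 1.79], [-1.3, 1.35], [-1.93, 2.1], [-1.47, 1.37], [-3.14, 3.14]. Speed limits (rad/s): [2.57, 2.57, 3.14, 3.14, 3.14, 3.14].

### API

Orientations are given as a 3x3 rotation matrix whose columns are the frame's x, y, z axes.
In Python, from plant import env, optics, workorder gives the robot as it stands.
- The arm moves only by the tool send_rows, never from a script. Its argument "plan" is a list of rows, each a list of 7 numbers: the shift along the tool's x, y, z in cm, then the turn, a rotation vector about the tool's x, y, z in degrees, then the opening, from 0 (shut) to 1 (fully open). In form: [[dx, dy, dz, rx, ry, rz, hand], ...]. A call has 1 to 8 rows; each row is the pose to reach, as a shift and turn from the pose commanded when the call began, along the tool's axes at that moment; what a row does not reach only later rows make up. A row lasts 1/10 s, in which the tool goes at most 50 mm and 8.59 degrees, less where a joint would pass 70% of its speed; a pose out of reach is approached as far as the arm can. A call with a gripper value outside its range is refused whole. The fingers move at their own pace and stop on an object; "force" is the grip in N (left out, the last holds). Time passes only in rows, so rows that repeat a pose let the fingers close. It gives the time, the measured TCP pose, the force, the opening and the grip force at its end, in the units of the state.
- env.state(): the state, without advancing time (a new reading comes with each control period).
- optics.read_camera(name): name is "scene" or "side" or "wrist"; returns a dict with "pixels" (480x640x3 uint8, red, green, blue), "vfov" (degrees; the focal length in pixels is half the picture's height over the tangent of half this angle, whatever the lens; pixels are square), "cx", "cy" (the principal point, pixels), "origin" and "orientation" of the camera in the world. Camera axes: x right, y up, looking along -z (the intrinsics and any distortion apply to the point x, -y, -z); pixel columns grow to the right and rows downward; lengths in m; the calibration is good to about 2 mm. A picture is of the moment at which its call begins. There is no depth.
- workorder.hand_in(): hands the job in; it is judged then, once.
The state is a dict: "t": time; "qpos": joint angles; "qvel": joint speeds; "joint_efforts": joint torques, N m; "position": TCP position; "ee_rot": TCP orientation; "contact_force": force on the tool from outside, world axes, zero at the start; "wrist_torque": the same for the moment, N m; "width": finger opening in m; "grasp_force": force on a finger pad.
Only numpy, scipy, OpenCV 4.12 (cv2) and the standard library are available. Lean on these libraries where they do the work, as an engineer would, in place of code of your own. Each camera call takes 0.05 s, during which the arm holds its last target. There are 200 camera calls.

## Working session

There is one attempt and no reset: what is moved stays moved. The work goes in short steps, Python scripts to look and compute and a tool call to move; the robot and the scene stay as the last step left them, time stands still between calls to the robot, and variables do not carry over. Pictures are saved under pics/ and viewed, at most 10 in all, crops included, and the job is handed in when it is done.

Besides the shell and the picture viewer there is one more tool, called after "Request:" as a command line: name --pt "numbers of a row" for each row, then --argument value for the rest. send_rows: Moves the arm, as the interface text tells. Its arguments: {"type":"object","properties":{"plan":{"type":"array"},"force":{"type":"number"}},"required":["plan"]}

```bash
mkdir -p pics; ls; python3 - <<'E'
from plant import env, optics
import cv2,pickle,numpy as np
d={}
for n in("scene","side","wrist"):
    r=optics.read_camera(n); d[n]=r; cv2.imwrite(f"pics/{n}0.png",r["pixels"][:,:,::-1])
    print(n,{k:(np.round(v,4).tolist()) for k,v in r.items() if k!="pixels"})
pickle.dump(d,open("cams.pkl","wb"))
print(env.state())
E
```

```text
pics
scene {'vfov': 48.5994, 'cx': 316.2624, 'cy': 237.6541, 'origin': [1.148, -0.2712, 0.7936], 'orientation': [[0.3503, -0.652, 0.6725], [0.9366, 0.2389, -0.2564], [0.0065, 0.7196, 0.6943]]}
side {'vfov': 50.2707, 'cx': 312.5475, 'cy': 235.2527, 'origin': [0.3415, -0.6883, 0.9193], 'orientation': [[0.9873, 0.1139, -0.1111], [-0.1586, 0.7615, -0.6284], [0.0131, 0.638, 0.7699]]}
wrist {'vfov': 69.8805, 'cx': 315.7037, 'cy': 234.4867, 'origin': [0.5494, 0.0702, 0.3738], 'orientation': [[1.0, -0.0011, 0.0009], [0.0008, 0.9614, 0.2753], [-0.0012, -0.2753, 0.9614]]}
{'t': 0.15, 'qpos': array([-1.34188211e-01,  3.26791907e-01, -1.93352055e-01,  1.05201636e+00,
       -2.52358055e-07,  1.43659771e+00]), 'qvel': array([ 0.00015287, -0.00095772,  0.00387322, -0.00039247,  0.00042292,
       -0.00128475]), 'joint_efforts': array([ 1.04211274e-03, -4.43704247e+01,  2.62664723e+01,  1.04285317e-02,
       -1.23322516e-04, -3.51401161e-05]), 'position': array([5.49573968e-01, 7.53770812e-05, 2.47672565e-01]), 'ee_rot': array([[-1.02796859e-05,  9.99999086e-01, -1.35176481e-03],
       [ 9.99999983e-01,  1.05260313e-05,  1.82232891e-04],
       [ 1.82246953e-04, -1.35176292e-03, -9.99999070e-01]]), 'contact_force': array([ 0.13086857, -0.05314396,  0.38184109]), 'wrist_torque': array([0.03415208, 0.0417994 , 0.03945159]), 'grasp_force': 0.0, 'width': 0.08550166886328055}
```

View pics/scene0.png

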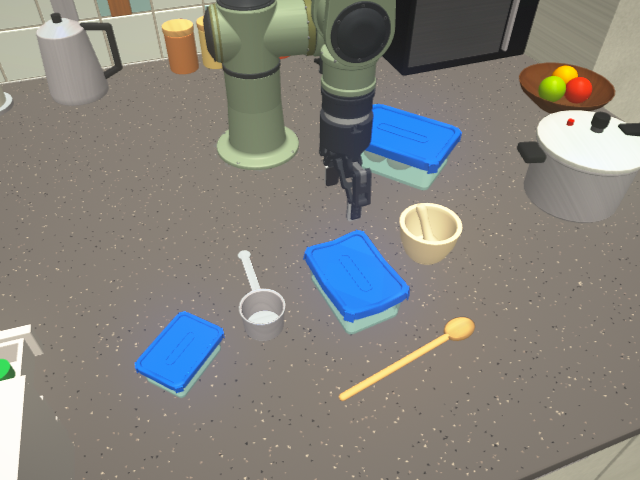

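View pics/side0.png

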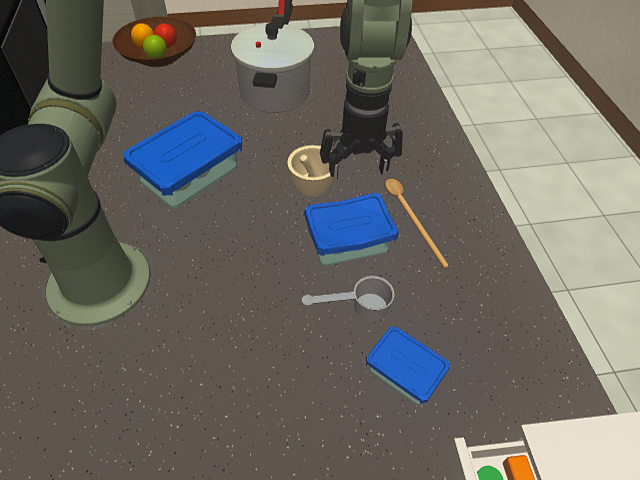

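The look-alikes are all blue-lidded boxes. The large one is at scene (405,138), the middle-sized one at (356,275) between mortar and cup with the spoon past its end, and the small one at (181,351). I choose the middle one. Next I'll fit its pose on the blue masks of all three cameras.

```bash
cat > h.py <<'E'
import numpy as np,cv2
def proj(r,P):
    p=(np.atleast_2d(P)-r["origin"])@np.asarray(r["orientation"])
    f=240/np.tan(np.radians(r["vfov"])/2)
    return np.c_[r["cx"]+f*p[:,0]/-p[:,2], r["cy"]+f*p[:,1]/p[:,2]]
def ray(r,u,v,z):
    f=240/np.tan(np.radians(r["vfov"])/2)
    d=np.asarray(r["orientation"])@[(u-r["cx"])/f,-(v-r["cy"])/f,-1]; o=np.asarray(r["origin"])
    return o+d*(z-o[2])/d[2]
def outline(raise_=(.18,)*4):
    pts=[]
    for i,(sx,sy) in enumerate([(1,1),(-1,1),(-1,-1),(1,-1)]):
        a=np.radians(np.linspace(0,90,9))+i*np.pi/2
        for t in a: pts.append([sx*.068+.024*np.cos(t),sy*.043+.024*np.sin(t)])
    pts=np.array(pts); n=np.array([1/.092,1/.067]); 
    z=np.full(len(pts),.070)
    for i in range(4):
        q=pts[9*i:9*i+9]; d=(np.abs(q)@n-1)/np.linalg.norm(n); z[9*i:9*i+9]+=np.maximum(d,0)*np.tan(raise_[i])
    return np.c_[pts,z]
def world(P,x,y,yaw):
    c,s=np.cos(yaw),np.sin(yaw); P=np.atleast_2d(P)
    return P@np.array([[c,s,0],[-s,c,0],[0,0,1]])+[x,y,0]
def bluemask(r,c):
    h=cv2.cvtColor(r["pixels"],cv2.COLOR_RGB2HSV)
    m=cv2.inRange(h,(98,150,60),(128,255,255))
    _,L,st,_=cv2.connectedComponentsWithStats(m)
    u,v=np.round(c).astype(int); w=L[max(v-6,0):v+7,max(u-6,0):u+7].ravel(); w=w[w>0]
    k=np.bincount(w).argmax(); 
    cs,_=cv2.findContours((L==k).astype(np.uint8),cv2.RETR_EXTERNAL,cv2.CHAIN_APPROX_NONE)
    o=np.zeros(m.shape,np.uint8); cv2.drawContours(o,cs,-1,1,-1); return o
def sil(r,x,y,yaw,h,rs=(.18,)*4):
    P=outline(rs); Q=np.r_[P,P-[0,0,h]]
    uv=proj(r,world(Q,x,y,yaw)).astype(np.float32)
    S=cv2.convexHull(uv); o=np.zeros((480,640),np.uint8)
    cv2.fillPoly(o,[np.round(S*16).astype(np.int32)],1,shift=4); return o
def iou(a,b): return (a&b).sum()/max((a|b).sum(),1)
E
python3 - <<'E'
from h import *; import pickle
from scipy.optimize import minimize
d=pickle.load(open("cams.pkl","rb"))
g=(ray(d["scene"],356,272,.07)+ray(d["side"],351,223,.07))/2
print(ray(d["scene"],356,272,.07),ray(d["side"],351,223,.07))
print("wrist px",proj(d["wrist"],g))
M={"scene":bluemask(d["scene"],(356,272)),"side":bluemask(d["side"],(351,223))}
try: M["wrist"]=bluemask(d["wrist"],proj(d["wrist"],g)[0])
except Exception as e: print(e)
def fit(ns):
    best=None
    for y0 in(-.1,.15,.4):
        s=minimize(lambda p:-sum(iou(M[n],sil(d[n],p[0],p[1],p[2],p[3])) for n in ns),[g[0],g[1],y0,.01],method="Nelder-Mead",options=dict(initial_simplex=np.array([g[0],g[1],y0,.01])+np.r_[np.zeros((1,4)),np.diag([.01,.01,.1,.005])],maxiter=400))
        if best is None or s.fun<best.fun: best=s
    p=best.x; print(ns,p,[round(iou(M[n],sil(d[n],*p)),3) for n in M]); return p
for ns in(["scene"],["side"],["wrist"],list(M)): 
    if ns[0] in M: p=fit(ns)
np.save("pose.npy",p)
im=[]
for n in M:
    o=d[n]["pixels"][:,:,::-1].copy(); uv=proj(d[n],world(outline(),*p[:3]))
    cv2.polylines(o,[np.round(uv).astype(int)],True,(0,255,255),1)
    for i,c in enumerate([(81,56),(-81,56),(-81,-56),(81,-56)]):
        q=proj(d[n],world([c[0]/1e3,c[1]/1e3,.077],*p[:3]))[0]; cv2.putText(o,"abcd"[i],tuple(np.round(q).astype(int)),0,.4,(0,0,255),1)
    c=proj(d[n],world([0,0,.07],*p[:3]))[0].astype(int); 
    if n!="wrist": o=cv2.resize(o[c[1]-70:c[1]+70,c[0]-90:c[0]+90],(400,300))
    else: o=cv2.resize(o,(400,300))
    im.append(o)
im.append(np.zeros_like(im[0])) if len(im)==3 else im.extend([np.zeros_like(im[0])]*2)
cv2.imwrite("pics/fit.png",np.vstack([np.hstack(im[:2]),np.hstack(im[2:4])]))
E
```

```text
[0.55742224 0.03278416 0.07      ] [0.55346148 0.0269586  0.07      ]
wrist px [[322.92840648 183.67834191]]
['scene'] [0.56094196 0.02810033 0.09296781 0.0069314 ] [np.float64(0.968), np.float64(0.863), np.float64(0.86)]
['side'] [0.55117173 0.02567546 0.09463953 0.00780888] [np.float64(0.886), np.float64(0.97), np.float64(0.871)]
['wrist'] [0.55398099 0.03067547 0.10780474 0.02071995] [np.float64(0.924), np.float64(0.93), np.float64(0.932)]
['scene', 'side', 'wrist'] [0.55350942 0.03016406 0.11320883 0.01632389] [np.float64(0.94), np.float64(0.946), np.float64(0.929)]
```

View pics/fit.png

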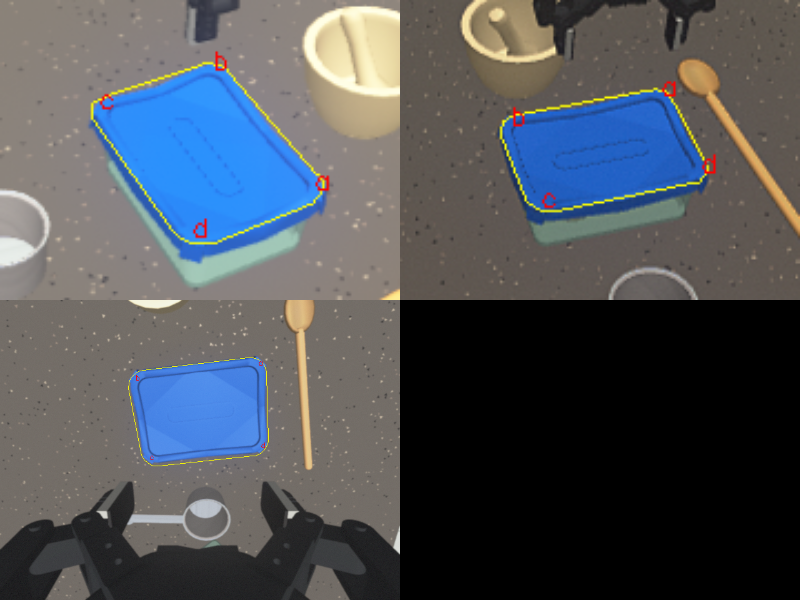

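The crop confirms the choice: the yellow outline sits on the middle-sized lid, with a beside mortar/spoon, b beside mortar, and c/d towards the cup. The single-view fits differ by up to 10 mm in x, so I'll refine with z free and check against the closed fingertips while hovering.

Request:
send_rows --pt "3 2.5 1 0 0 0 0" --pt "6 5 2.5 0 0 0 0" --pt "9.4 7.8 4 0 0 0 0" --pt "9.4 7.8 7 0 0 0 0" --pt "9.4 7.8 10 0 0 0 0" --pt "9.4 7.8 12 0 0 0 0" --pt "9.4 7.8 12 0 0 0 0" --pt "9.4 7.8 12 0 0 0 0" --force 40

```text
t: 0.95
position: [0.6278, 0.094, 0.1283]
ee_rot: [[0.0, 1.0, -0.001], [1.0, -0.0, -0.0], [-0.0, -0.001, -1.0]]
contact_force: [1.0, -0.1, -0.3]
width: -0.0
grasp_force: 0.0
```

```bash
cat > look.py <<'E'
from h import *; from plant import env,optics
import sys
s=env.state(); T=s["position"]+s["ee_rot"]@[0,0,.017]
print("t",s["t"],"tcp",s["position"].round(4),"tip",T.round(4),"F",s["contact_force"].round(2),s["width"])
def shot(tag,P,names=("scene","side"),hw=(60,45),center=None):
    im=[]
    for n in names:
        r=optics.read_camera(n); o=r["pixels"][:,:,::-1].copy(); q=proj(r,P)
        for k,(u,v) in enumerate(q): cv2.circle(o,(int(round(u*16)),int(round(v*16))),16,((0,0,255),(0,255,255),(0,255,0),(255,0,255),(255,255,255))[k%5],1,cv2.LINE_AA,4)
        c=q[0] if center is None else proj(r,center)[0]
        u=int(np.clip(c[0],hw[0],640-hw[0])); v=int(np.clip(c[1],hw[1],480-hw[1]))
        im.append(cv2.resize(o[v-hw[1]:v+hw[1],u-hw[0]:u+hw[0]],(400,300),interpolation=cv2.INTER_CUBIC)); 
    cv2.imwrite(f"pics/{tag}.png",np.hstack(im))
E
python3 - <<'E'
from look import *
import pickle
from scipy.optimize import minimize
d=pickle.load(open("cams.pkl","rb"))
p0=np.load("pose.npy")
M={n:bluemask(d[n],proj(d[n],world([0,0,.07],*p0[:3]))[0]) for n in d}
def s2(n,p):
    r=dict(d[n]); r["origin"]=np.asarray(r["origin"])-[0,0,p[4]]; return sil(r,*p[:4])
s=minimize(lambda p:-sum(iou(M[n],s2(n,p)) for n in M),[*p0,0],method="Nelder-Mead",options=dict(initial_simplex=np.array([*p0,0])+np.r_[np.zeros((1,5)),np.diag([.006,.006,.04,-.006,-.008])],maxiter=800))
print(s.x,[round(iou(M[n],s2(n,s.x)),3) for n in M])
print("mortar ~",ray(d["scene"],429,227,.085),ray(d["side"],311,162,.085))
shot("hov",T[None])
E
```

```text
t 0.95 tcp [0.6278 0.094  0.1283] tip [0.6278 0.094  0.1113] F [ 1.03 -0.12 -0.27] -3.478416752407852e-05
[ 0.55359358  0.03169127  0.10119738  0.00906411 -0.00887297] [np.float64(0.966), np.float64(0.963), np.float64(0.972)]
mortar ~ [0.50957819 0.20906576 0.085     ] [0.49453342 0.21896272 0.085     ]
```

View pics/hov.png

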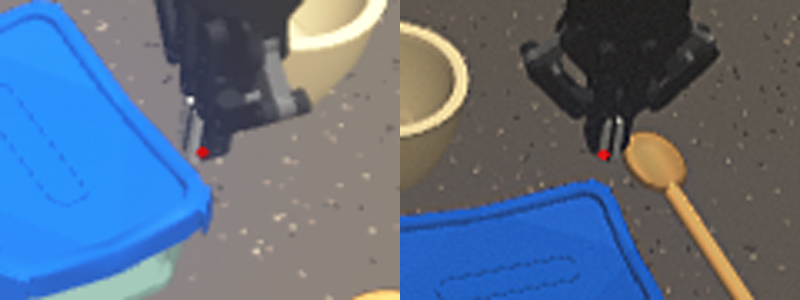

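The tip marker lies on the real fingertip in both views, so the calibration is good there. The refined pose is (0.5536, 0.0317), yaw 0.101, with IoU about 0.97 in each view. Now I'll descend to just above corner a.

Request:
send_rows --pt "0.15 0.05 1.5 0 0 0 0" --pt "0.15 0.05 2.5 0 0 0 0" --pt "0.15 0.05 3.0 0 0 0 0" --pt "0.15 0.05 3.0 0 0 0 0"

```text
t: 1.45
position: [0.6281, 0.0954, 0.0979]
ee_rot: [[0.0, 1.0, -0.001], [1.0, -0.0, -0.0], [-0.0, -0.001, -1.0]]
contact_force: [0.0, -0.2, 0.4]
width: -0.0
grasp_force: 0.0
```

```bash
python3 - <<'E'
from look import *
P=world([[.081,.056,.077],[-.081,.056,.077],[-.081,-.056,.077],[.081,-.056,.077]],.5536,.0317,.101)
print(P.round(4)); shot("near",np.r_[T[None],P],hw=(80,60),center=[.5536,.0317,.08])
E
```

```text
t 1.45 tcp [0.6281 0.0954 0.0979] tip [0.6281 0.0954 0.0809] F [ 0.02 -0.2   0.45] -1.2694527902736377e-05
[[ 0.6285  0.0956  0.077 ]
 [ 0.4674  0.0792  0.077 ]
 [ 0.4787 -0.0322  0.077 ]
 [ 0.6398 -0.0158  0.077 ]]
```

View pics/near.png

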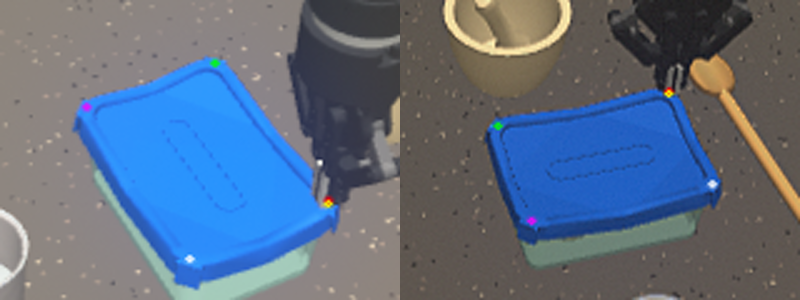

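Markers land on the rim at all four corners, in the right order, and the tip is right over corner a. Now pressing in steps.

Request:
send_rows --pt "0 0 0.2 0 0 0 0" --pt "0 0 0.4 0 0 0 0" --pt "0 0 0.5 0 0 0 0" --pt "0 0 0.6 0 0 0 0" --pt "0 0 0.6 0 0 0 0"

```text
t: 2.05
position: [0.6292, 0.096, 0.0932]
ee_rot: [[-0.0, 1.0, 0.002], [1.0, 0.0, 0.001], [0.001, 0.002, -1.0]]
contact_force: [-0.5, 1.5, 4.8]
width: -0.0001
grasp_force: 2.5
```

Request:
send_rows --pt "0 0 0.1 0 0 0 0" --pt "0 0 0.2 0 0 0 0" --pt "0 0 0.3 0 0 0 0" --pt "0 0 0.4 0 0 0 0" --pt "0 0 0.4 0 0 0 0"

```text
t: 2.55
position: [0.6283, 0.0954, 0.0882]
ee_rot: [[-0.0, 1.0, -0.0], [1.0, 0.0, -0.001], [-0.001, -0.0, -1.0]]
contact_force: [0.4, -0.9, -0.9]
width: -0.0004
grasp_force: 0.0
```

The force dropped, so it snapped. I'll confirm with a light push.

Request:
send_rows --pt "0 0 0.15 0 0 0 0" --pt "0 0 0.25 0 0 0 0" --pt "0 0 0.25 0 0 0 0"

```text
t: 2.85
position: [0.6283, 0.0953, 0.0866]
ee_rot: [[0.0, 1.0, -0.0], [1.0, -0.0, -0.0], [-0.0, -0.0, -1.0]]
contact_force: [-2.9, -0.6, 8.2]
width: -0.0001
grasp_force: 3.9
```

Corner a is shut, with the rim firm at 69.6 mm. Lift and go to d.

Request:
send_rows --pt "0 0 -2 0 0 0 0" --pt "0 0 -4 0 0 0 0" --pt "-4 0.4 -4 0 0 0 0" --pt "-8 0.8 -4 0 0 0 0" --pt "-11.1 1.15 -4 0 0 0 0" --pt "-11.1 1.15 -2.5 0 0 0 0" --pt "-11.1 1.15 -1.3 0 0 0 0" --pt "-11.1 1.15 -1.1 0 0 0 0"

```text
t: 3.65
position: [0.6383, -0.0154, 0.0945]
ee_rot: [[0.0, 1.0, -0.004], [1.0, -0.0, 0.0], [0.0, -0.004, -1.0]]
contact_force: [-2.3, -0.4, 1.6]
width: -0.0001
grasp_force: 0.6
```

Request:
send_rows --pt "0 0 0 0 0 0 0" --pt "0 0 0.2 0 0 0 0" --pt "0 0 0.4 0 0 0 0" --pt "0 0 0.6 0 0 0 0" --pt "0 0 0.6 0 0 0 0"

```text
t: 4.15
position: [0.6411, -0.0155, 0.0921]
ee_rot: [[-0.0, 1.0, 0.003], [1.0, 0.0, -0.001], [-0.001, 0.003, -1.0]]
contact_force: [-1.0, -0.4, 5.6]
width: -0.0001
grasp_force: 2.6
```

Request:
send_rows --pt "0 0 0.1 0 0 0 0" --pt "0 0 0.2 0 0 0 0" --pt "0 0 0.3 0 0 0 0" --pt "0 0 0.4 0 0 0 0" --pt "0 0 0.4 0 0 0 0"

```text
t: 4.65
position: [0.6399, -0.0151, 0.0868]
ee_rot: [[-0.0, 1.0, -0.0], [1.0, 0.0, 0.0], [0.0, -0.0, -1.0]]
contact_force: [-0.3, -0.5, 2.3]
width: 0.0
grasp_force: 1.1
```

d is shut (tip at 69.8 mm, in contact). Next c.

Request:
send_rows --pt "0 0 0.1 0 0 0 0" --pt "0 0 -2 0 0 0 0" --pt "0 0 -4 0 0 0 0" --pt "-0.4 -4 -4 0 0 0 0" --pt "-0.8 -8 -4 0 0 0 0" --pt "-1.2 -12 -4 0 0 0 0" --pt "-1.7 -16.1 -4 0 0 0 0" --pt "-1.7 -16.1 -4 0 0 0 0"

```text
t: 5.45
position: [0.4711, -0.0314, 0.1251]
ee_rot: [[0.001, 1.0, -0.009], [1.0, -0.001, 0.002], [0.002, -0.009, -1.0]]
contact_force: [-0.4, 0.0, -0.5]
width: -0.0
grasp_force: 0.0
```

Request:
send_rows --pt "0 0 1.5 0 0 0 0" --pt "0 0 2.5 0 0 0 0" --pt "0 0 2.9 0 0 0 0" --pt "0 0 3.1 0 0 0 0" --pt "0 0 3.3 0 0 0 0" --pt "0 0 3.5 0 0 0 0" --pt "0 0 3.5 0 0 0 0"

```text
t: 6.15
position: [0.4789, -0.0331, 0.0922]
ee_rot: [[0.0, 1.0, -0.001], [1.0, -0.0, -0.002], [-0.002, -0.001, -1.0]]
contact_force: [-3.4, -2.5, 5.9]
width: -0.0
grasp_force: 3.3
```

Request:
send_rows --pt "0 0 0.1 0 0 0 0" --pt "0 0 0.2 0 0 0 0" --pt "0 0 0.3 0 0 0 0" --pt "0 0 0.4 0 0 0 0" --pt "0 0 0.4 0 0 0 0"

```text
t: 6.65
position: [0.4792, -0.0323, 0.0877]
ee_rot: [[-0.0, 1.0, 0.0], [1.0, 0.0, 0.0], [0.0, 0.0, -1.0]]
contact_force: [-0.5, 0.5, 0.2]
width: 0.0002
grasp_force: 0.0
```

Request:
send_rows --pt "0 0 0.1 0 0 0 0" --pt "0 0 0.2 0 0 0 0" --pt "0 0 0.2 0 0 0 0"

```text
t: 6.95
position: [0.4792, -0.0324, 0.0865]
ee_rot: [[-0.0, 1.0, 0.001], [1.0, 0.0, -0.0], [-0.0, 0.001, -1.0]]
contact_force: [-3.8, 1.2, 9.9]
width: 0.0001
grasp_force: 4.4
```

Request:
send_rows --pt "0 0 -2 0 0 0 0" --pt "0 0 -4 0 0 0 0" --pt "4 -0.4 -4 0 0 0 0" --pt "8 -0.8 -4 0 0 0 0" --pt "11.1 -1.15 -4 0 0 0 0" --pt "11.1 -1.15 -4 0 0 0 0" --pt "11.1 -1.15 -4 0 0 0 0"

```text
t: 7.65
position: [0.4674, 0.0789, 0.1257]
ee_rot: [[-0.002, 1.0, 0.0], [1.0, 0.002, -0.0], [-0.0, 0.0, -1.0]]
contact_force: [0.4, 0.1, 0.3]
width: -0.0001
grasp_force: 0.0
```

Request:
send_rows --pt "0 0 1.5 0 0 0 0" --pt "0 0 2.5 0 0 0 0" --pt "0 0 2.9 0 0 0 0" --pt "0 0 3.1 0 0 0 0" --pt "0 0 3.3 0 0 0 0" --pt "0 0 3.4 0 0 0 0" --pt "0 0 3.4 0 0 0 0"

```text
t: 8.35
position: [0.4665, 0.0786, 0.0922]
ee_rot: [[0.0, 1.0, -0.002], [1.0, -0.0, 0.001], [0.001, -0.002, -1.0]]
contact_force: [-3.9, 1.1, 7.0]
width: 0.0002
grasp_force: 3.4
```

Request:
send_rows --pt "0 0 0.1 0 0 0 0" --pt "0 0 0.2 0 0 0 0" --pt "0 0 0.3 0 0 0 0" --pt "0 0 0.4 0 0 0 0" --pt "0 0 0.5 0 0 0 0" --pt "0 0 0.6 0 0 0 0" --pt "0 0 0.6 0 0 0 0"

```text
t: 9.05
position: [0.468, 0.0784, 0.0865]
ee_rot: [[0.0, 1.0, 0.001], [1.0, -0.0, -0.0], [-0.0, 0.001, -1.0]]
contact_force: [-1.5, -0.4, 9.3]
width: -0.0001
grasp_force: 4.2
```

Request:
send_rows --pt "0 0 -2 0 0 0 0" --pt "0 0 -5 0 0 0 0" --pt "0 0 -10 0 0 0 0" --pt "-4 0 -15 0 0 0 0" --pt "-8 0 -17 0 0 0 0" --pt "-12 0 -17 0 0 0 0" --pt "-14 0 -17 0 0 0 0" --pt "-14 0 -17 0 0 0 0"

```text
t: 9.85
position: [0.4679, -0.0641, 0.2561]
ee_rot: [[0.004, 1.0, 0.001], [1.0, -0.004, -0.001], [-0.001, 0.001, -1.0]]
contact_force: [0.0, 0.3, -0.3]
width: -0.0001
grasp_force: 0.0
```

```bash
python3 - <<'E'
from look import *
P=world([[.081,.056,.07],[-.081,.056,.07],[-.081,-.056,.07],[.081,-.056,.07]],.5536,.0317,.101)
shot("end",P[:0] if 0 else P,hw=(80,60),center=[.5536,.0317,.08])
from scipy.optimize import minimize
import pickle
d0=pickle.load(open("cams.pkl","rb"))
for n in("scene","side"):
    r=optics.read_camera(n); c=proj(r,[.5536,.0317,.07])[0]
    for nm,q in(("before",d0[n]),("after",r)):
        m=bluemask(q,c).astype(np.uint8); x=cv2.boundingRect(m); print(n,nm,x,m.sum())
    h=[cv2.inRange(cv2.cvtColor(q["pixels"],cv2.COLOR_RGB2HSV),(78,30,90),(92,140,255)) for q in(d0[n],r)]
    u,v=c.astype(int)
    print("glass",[[round(a[v:v+70,u-60:u+70].nonzero()[k].mean(),1) for k in(0,1)] for a in h])
E
```

```text
t 9.85 tcp [ 0.4679 -0.0641  0.2561] tip [ 0.4679 -0.0641  0.2391] F [ 0.02  0.35 -0.31] -5.304312888172331e-05
scene before (304, 230, 105, 93) 5789
scene after (303, 232, 107, 93) 5843
glass [[np.float64(41.7), np.float64(61.5)], [np.float64(43.6), np.float64(64.5)]]
side before (304, 193, 94, 63) 4127
side after (304, 195, 95, 63) 4119
glass [[np.float64(32.5), np.float64(58.0)], [np.float64(34.0), np.float64(58.3)]]
```

View pics/end.png

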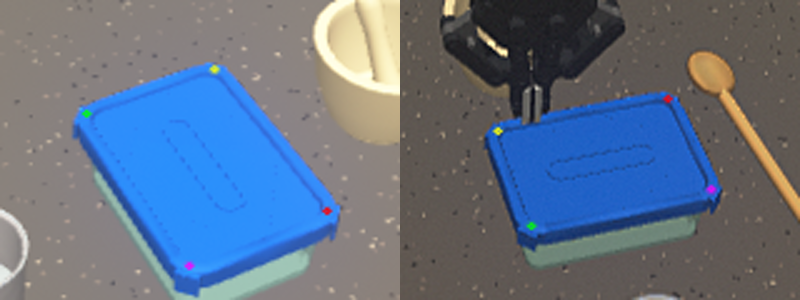

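The final picture shows straight lid edges, all four corner markers on the flat rim, and the box and bystanders in place.

```bash
python3 -c "
from plant import workorder; print(workorder.hand_in())"
```

```text
the job is handed in; nothing more can be done
None
```

I pressed all four corners of the middle-sized box's lid down in the order a, d, c, b until each gave way. The rim then lay flat, the camera checks showed no shift of the box, the bystanders were never approached, and the job is handed in (no verdict was returned).

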